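# Load the glass sample stand under its viewing lamp

## Robot

A 6-joint arm with a two-finger parallel gripper is mounted at the origin on the work surface. World frame = base frame: x ahead of the robot, y to its left, z up, the work surface at z = 0. Lengths are in m, angles in rad, forces in N, time in s.
With the tool pointing down it reaches from about 0.325 to 1 m from the base axis. Payload 5.1 kg.
Tool frame: the origin (TCP) lies on the mounting face of the last link; the fingertips stand 173 mm ahead of it and the grasp point (between the pads) lies 155 mm ahead of it; z points along the fingers, y is the direction in which the jaws open and shut (so a half turn about z gives the same grasp; the last joint's range is limited). The gripper opens to 85 mm and grips with 20 to 120 N. Pads are 22 mm wide; open, the fingers measure 114 mm over their backs; the gripper's body (76 mm by 85 mm) begins 54 mm behind the grasp point. The pads swing forward as they close: fully open they stand 13 mm farther back than shut.
Start: joints at [-1.366, 0.124, 1.65, -0, 1.367, -0.083], TCP at [0.184, -0.623, 0.405] pointing down, gripper open.
Joint ranges: [-2.61, 2.61], [-1.02, 2.33], [0.03, 2.71], [-1.35, 4.49], [0.32, 2.68], [-2.91, 2.91]. Speed limits (rad/s): [2.57, 2.57, 3.14, 3.14, 3.14, 3.14].

## Interface

Orientations are given as a unit quaternion [w, x, y, z].
In Python, from workcell import env, let_go, close_gripper, viewer, telemetry gives the robot as it stands. The module is installed in compiled form; this text tells all that it offers. Calls block until the motion is done:
- env.movep(position, orientation): joint-space move of the TCP to a pose.
- env.move_l(position, max_speed=0.15, rot=None, threshold=None): straight line of the TCP; rot=None keeps the orientation; max_speed is the mean speed in m/s. With threshold (N) it stops when the force on the tool has changed by that much, and returns True; else False.
- env.set_joints(angles): joint-space move.
- let_go() and close_gripper(grasp_force=None): open the fingers fully, or close them until they stop; grasp_force is the grip in N (None keeps the last).
- env.hold(seconds).
- env.inverse_kinematics(position, orientation): joint angles nearest the present ones, or None.
- viewer.snapshot(name): name is "side" or "top"; returns a dict with "frame" (400x640x3 uint8, red, green, blue), "fovy" (degrees; the focal length in pixels is half the picture's height over the tangent of half this angle, whatever the lens; pixels are square), "cx", "cy" (the principal point, pixels), "position" and "rotation" of the camera in the world. Camera axes: x right, y down, z forward; pixel columns grow to the right and rows downward; lengths in m; the calibration is good to about 2 mm. A picture is of the moment at which its call begins. There is no depth.
A pose or a line that the arm cannot do raises env.MotionError and nothing moves.
- env.close_job(): hands the job in, once; it reports no verdict.
Readings, each from a call of its own:
- telemetry.read_t(): time.
- telemetry.read_joint_positions(): joint angles.
- telemetry.read_joint_vel(): joint speeds.
- telemetry.read_tau(): joint torques, N m.
- telemetry.read_position(): TCP position.
- telemetry.read_tcp_rot(): TCP orientation.
- telemetry.read_wrist_force(): force on the tool from outside, world axes, zero at the start.
- telemetry.read_moment(): the same for the moment, N m.
- telemetry.read_opening(): opening from 0.0 (shut) to 1.0 (fully open).
Only numpy, scipy, OpenCV 4.12 (cv2) and the standard library are available. Lean on these libraries where they do the work, as an engineer would, in place of code of your own. Each camera call takes 0.05 s, during which the arm holds its last target. There are 200 camera calls.

## Task

Swing the viewing lamp most of a quarter turn to your left, well clear, draw the cap out of the stand's hollow column, and gently lower every sample board on the bench over the column, glass side up, never letting one drop down it: the longest at the bottom, the shortest on top, each lying flat and fully down on the one below. Then put the cap fully home again and swing the lamp back straight over the column, without disturbing the jar, the glass panel or the brush.

Things in the scene. Friction and masses are not known exactly. Their poses are not given: they have to be found in the camera images.
- lamp_arm (a joint): swing of the viewing lamp's arm about its upright post, rad: 0 = arm and lamp head straight over the stand's column, grows as the lamp head goes round to the robot's left (seen from above the arm turns clockwise about the post); stops at -0.3 and 1.5. The hinge is a little stiff (about 0.12 N m) and stays where it is left
- lamp_hinge (a point): point on the hinge axis of the lamp arm, at the top of the lamp's upright post (18 mm thick, on a round foot 90 mm across), 235 mm above the bench. The post stands about 195 mm beyond the column, seen from the robot
- lamp_handle (a point): black upright round grip, 22 mm across and 42 mm tall, standing on top of the level lamp arm, 130 mm from the hinge axis; the point is on its axis, 275 mm above the bench, 24 mm above the arm's upper face (the grip's top is 293 mm above the bench). Moves with the arm
- lamp_head (a point): centre of the underside of the round white lamp head (116 mm across, 18 mm thick) at the arm's end, 200 mm from the hinge axis, 221 mm above the bench; the arm above it is a bar 20 mm wide whose upper face is at 251 mm
- column_mouth (a point): centre of the open upper end of the sample stand's upright steel column, 160 mm above the bench. The column is fixed, 22 mm across, its uppermost 8 mm tapered to 16 mm; its bore is 13 mm across and 68 mm deep. z is up
- column_seat (a point): point on the column's axis at the flat upper face of the stand's heavy round base (200 mm across, 24 mm thick, fixed), 24 mm above the bench, on which the lowest board comes to rest. The boards are heaviest about mid-length: one lies flat only where that is supported, by the base or along a longer board
- cap: metal cap of the column, 120 g, in the column at the start: a flange 36 mm across and 10 mm thick with a round knob on top (26 mm across, 34 mm tall), and below it a straight round shank 10 mm across and 62 mm long that fits in the column's bore. Origin: centre of the flange's underside, z up through the knob; when home the flange lies on the column mouth and the origin is at column_mouth
- cap_tip (a point): lower end of the cap's shank, 62 mm below the cap's origin; its last 7 mm taper to 5 mm across
- block_hole (a point): mouth of the one empty hole (14 mm across, right through) of the wooden glass-cutters' block fixed to the bench (70 x 110 mm, 66 mm tall; the block's long side is about along y; three glass cutters up to 130 mm high stand in its other half, 56 mm and more away towards -y). The point is at the block's upper face. The cap may be parked in it, flange on the block
- board_a: sample board 200 mm long, 40 mm wide, 24 mm thick, about 230 g, oak with a green glass sample on its upper face, with a 25 mm round hole right through near one end. Origin: on the hole's axis at the board's underside; x runs along the board from the hole to the far end (180 mm from the origin; the near end is 20 mm behind it), z is up through the glass. May be absent (None). Held 70 to 75 mm from the hole, a gripper clears the column
- board_b: sample board 175 mm long, 40 mm wide, 24 mm thick, about 205 g, oak with a green glass sample on its upper face, with a 25 mm round hole right through near one end. Origin: on the hole's axis at the board's underside; x runs along the board from the hole to the far end (155 mm from the origin; the near end is 20 mm behind it), z is up through the glass. May be absent (None). Held 70 to 75 mm from the hole, a gripper clears the column
- board_c: sample board 150 mm long, 40 mm wide, 24 mm thick, about 180 g, oak with a green glass sample on its upper face, with a 25 mm round hole right through near one end. Origin: on the hole's axis at the board's underside; x runs along the board from the hole to the far end (130 mm from the origin; the near end is 20 mm behind it), z is up through the glass. May be absent (None). Held 70 to 75 mm from the hole, a gripper clears the column
- board_d: sample board 125 mm long, 40 mm wide, 24 mm thick, about 155 g, oak with a green glass sample on its upper face, with a 25 mm round hole right through near one end. Origin: on the hole's axis at the board's underside; x runs along the board from the hole to the far end (105 mm from the origin; the near end is 20 mm behind it), z is up through the glass. May be absent (None). Held 70 to 75 mm from the hole, a gripper clears the column
- frit_jar: jar of frit with a lid, 64 mm across, 85 mm tall, standing on the bench, not to be disturbed; origin at its underside
- glass_panel: finished amber glass panel, 120 x 120 x 10 mm, lying on the bench, not to be disturbed; origin at its underside
- brush: brush 190 mm long lying on the bench, not to be disturbed; origin at its middle underneath
There are look-alikes about, which are no part of the job. What is shaped like the board_c but blue or pink is not meant.

How it is judged:
On the way, in this order (a step that is already met when the one before it is completed fails the run):
1. the lamp arm is swung clear of the column (at least 1 rad) (value of joint lamp_arm above 1 rad), for 0.2 s.
2. the cap is drawn right out of the column ((z of cap_tip in the frame of column_mouth above 0.003 m or horizontal distance between cap_tip and column_mouth above 0.03 m)), for 0.1 s.
3. every board present is down on the column (horizontal distance between each of board_a, board_b, board_c, board_d and column_mouth below 0.006 m and angle between each of board_a, board_b, board_c, board_d's own z axis and vertical below 0.08 rad and height (world z) of board_a below 0.03 m and height (world z) of board_b below 0.054 m and height (world z) of board_c below 0.078 m and height (world z) of board_d below 0.102 m and z of each of board_b, board_c, board_d in the frame of board_a above 0.018 m and z of each of board_c, board_d in the frame of board_b above 0.018 m and z of board_d in the frame of board_c above 0.018 m), for 0.2 s.
4. the cap is home in the column (distance between cap and column_mouth below 0.006 m and angle between cap's own z axis and vertical below 0.06 rad), for 0.2 s.
At the end, for the whole second after the job is handed in: every board present on the column (hole within 6 mm of its axis), level within 0.08 rad, down in the stack within 6 mm, longest lowest, shortest on top, at rest; cap home (within 6 mm of the mouth, upright within 0.06 rad); lamp arm back over the column, within 0.2 rad of 0 (all of step 3 and all of step 4 and linear speed of each of board_a, board_b, board_c, board_d, cap below 0.02 m/s and value of joint lamp_arm between -0.2 and 0.2 rad); the robot touches nothing.
It fails at once if the jar of frit is moved by more than 30 mm (distance of frit_jar from where it was at the start of the episode above 0.03 m).
It fails at once if the glass panel is moved by more than 30 mm (distance of glass_panel from where it was at the start of the episode above 0.03 m).
It fails at once if the brush is moved by more than 30 mm (distance of brush from where it was at the start of the episode above 0.03 m).
It fails at once if a board drops down the column (faster than 0.5 m/s) ((horizontal distance between board_a and column_mouth below 0.01 m and height (world z) of board_a below 0.155 m and linear speed of board_a above 0.5 m/s) or (horizontal distance between board_b and column_mouth below 0.01 m and height (world z) of board_b below 0.155 m and linear speed of board_b above 0.5 m/s) or (horizontal distance between board_c and column_mouth below 0.01 m and height (world z) of board_c below 0.155 m and linear speed of board_c above 0.5 m/s) or (horizontal distance between board_d and column_mouth below 0.01 m and height (world z) of board_d below 0.155 m and linear speed of board_d above 0.5 m/s)).
Of board_a, board_b, board_c, board_d only 2 to 4 are there at a start; the rules pass over those that are not, and their reading is None.
At some moment in a run one of board_a, board_b, board_c, board_d may be knocked a few centimetres aside while the robot is not near it.
It also fails if it takes over 210 s, if anything falls off the work surface, if the arm or the gripper's body presses on something with over 40 N, if the wrist force passes 120 N, or if a joint passes its speed limit or range.

## Working session

There is one attempt and no reset: what is moved stays moved. The work goes in short steps, each a Python script; the robot and the scene stay as the last script left them, time stands still between calls to the robot, and variables do not carry over. Pictures are saved under pics/ and viewed, about 12 in all and at most 16, crops included, and the job is handed in when it is done.

```bash
mkdir -p pics; ls; cat > h.py <<'E'
import numpy as np, cv2
from workcell import env, let_go, close_gripper, viewer, telemetry
def snap(n,save=None):
    s=viewer.snapshot(n)
    if save: cv2.imwrite('pics/'+save,cv2.cvtColor(s['frame'],cv2.COLOR_RGB2BGR))
    return s
def foc(s): return s['frame'].shape[0]/2/np.tan(np.radians(s['fovy'])/2)
def ray(s,u,v):
    f=foc(s); d=np.array(s['rotation'])@np.array([(u-s['cx'])/f,(v-s['cy'])/f,1.])
    return np.array(s['position']),d
def onz(s,u,v,z):
    p,d=ray(s,u,v); return p+d*(z-p[2])/d[2]
def proj(s,P):
    f=foc(s); q=np.array(s['rotation']).T@(np.array(P)-s['position']); return f*q[0]/q[2]+s['cx'],f*q[1]/q[2]+s['cy']
def down(yaw):
    # tool z down, jaw axis (tool y) at angle yaw in the world xy plane
    c,s=np.cos(yaw),np.sin(yaw)
    R=np.array([[s,c,0],[-c,s,0],[0,0,-1.]])
    from scipy.spatial.transform import Rotation
    q=Rotation.from_matrix(R).as_quat(); return np.array([q[3],q[0],q[1],q[2]])
E
python3 - <<'E'
from h import *
for n in('side','top'):
    s=snap(n,n+'0.png'); print(n,s['fovy'],s['cx'],s['cy'],s['position'],np.round(s['rotation'],3).tolist())
print(telemetry.read_t(),telemetry.read_tcp_rot())
E
```

```text
pics
side 56.47528017734989 314.8946238626778 198.24623270411985 [-0.08492922  0.74406321  0.80852714] [0.151, -0.281, 0.841, -0.438]
top 51.631304756829515 316.8503046336274 201.83444509638701 [0.34815278 0.03285828 1.4064946 ] [0.037, -0.704, 0.708, -0.037]
0.1 [-9.54739179e-04  9.89663371e-01  1.43406754e-01 -5.72443907e-05]
```

View pics/top0.png

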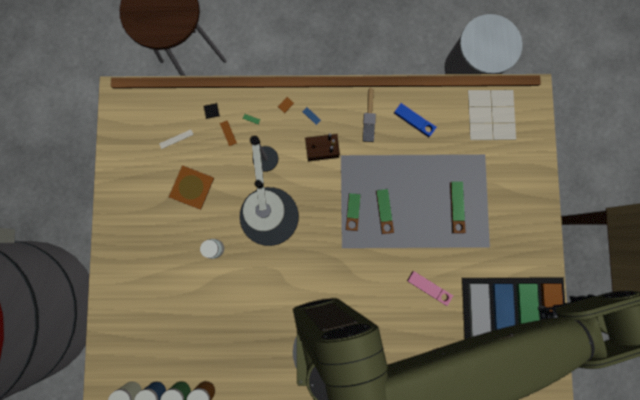

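View pics/side0.png

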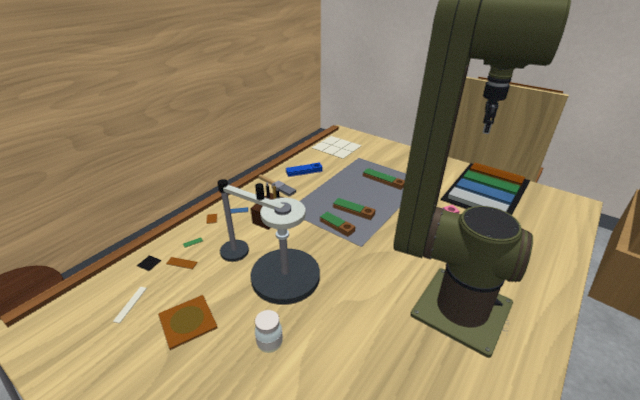

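```bash
cat >> h.py <<'E'
from scipy.spatial.transform import Rotation
_v=viewer.snapshot
def snap(n,save=None):
    s=dict(_v(n)); r=np.array(s['rotation'])
    if r.shape==(4,): s['rotation']=Rotation.from_quat(r[[1,2,3,0]]).as_matrix()
    if save: cv2.imwrite('pics/'+save,cv2.cvtColor(s['frame'],cv2.COLOR_RGB2BGR))
    return s
def boards(s,zt=0.024):
    "green glass blobs in the top view: centre, length, width, yaw (top face plane)"
    hsv=cv2.cvtColor(s['frame'],cv2.COLOR_RGB2HSV)
    m=cv2.inRange(hsv,(40,60,30),(85,255,255))
    out=[]
    for c in cv2.findContours(m,cv2.RETR_EXTERNAL,cv2.CHAIN_APPROX_NONE)[0]:
        if cv2.contourArea(c)<60: continue
        (u,v),(w,h),a=cv2.minAreaRect(c); b=cv2.boxPoints(((u,v),(w,h),a))
        P=np.array([onz(s,*p,zt)[:2] for p in b]); e1=P[1]-P[0]; e2=P[2]-P[1]
        L=e1 if np.linalg.norm(e1)>np.linalg.norm(e2) else e2
        out.append((round(u,1),round(v,1),P.mean(0).round(4),np.round([np.linalg.norm(e1),np.linalg.norm(e2)],4),round(np.degrees(np.arctan2(L[1],L[0])),1)))
    return out
E
python3 - <<'E'
from h import *
s=snap('top')
for b in boards(s): print(*b)
I=cv2.cvtColor(s['frame'],cv2.COLOR_RGB2BGR)
a=cv2.resize(I[125:255,235:365],None,fx=4.5,fy=4.5,interpolation=cv2.INTER_CUBIC)
b=cv2.resize(I[170:245,335:475],None,fx=5.6,fy=5.6,interpolation=cv2.INTER_CUBIC)
cv2.imwrite('pics/a.png',a); cv2.imwrite('pics/b.png',b)
for n,u,v,z in [('base',269,216,.024),('lamphinge',256,141,.251),('foot',265,158,.0),('handle',259,184,.293),('head',264,211,.239),('blk',322,147,.066)]: print(n,onz(s,u,v,z).round(3))
m=cv2.inRange(s['frame'],(0,0,0),(70,70,75))[180:250,230:305]
c=max(cv2.findContours(m,0,2)[0],key=cv2.contourArea); (u,v),(w,h),_=cv2.fitEllipse(c)
print('ellipse',u+230,v+180,w,h,onz(s,u+230,v+180,.024))
E
```

```text
182.5 389.0 [-0.108  0.468] [0.0373 0.0566] -133.3
528.3 303.0 [ 0.1561 -0.6578] [0.0712 0.1323] -179.7
353.3 205.5 [ 0.4803 -0.0896] [0.0825 0.0383] -5.5
383.9 205.0 [ 0.4817 -0.1921] [0.0396 0.1073] -173.7
457.3 201.0 [ 0.4936 -0.4394] [0.0409 0.1299] -179.9
251.0 118.5 [0.7827 0.2574] [0.0188 0.058 ] -112.6
base [0.447 0.194 0.024]
lamphinge [0.645 0.206 0.251]
foot [0.65  0.211 0.   ]
handle [0.515 0.19  0.293]
head [0.446 0.183 0.239]
blk [0.671 0.015 0.066]
ellipse 267.7574348449707 215.13530731201172 52.817176818847656 56.09125900268555 [0.44961906 0.19769813 0.024     ]
```

View pics/a.png

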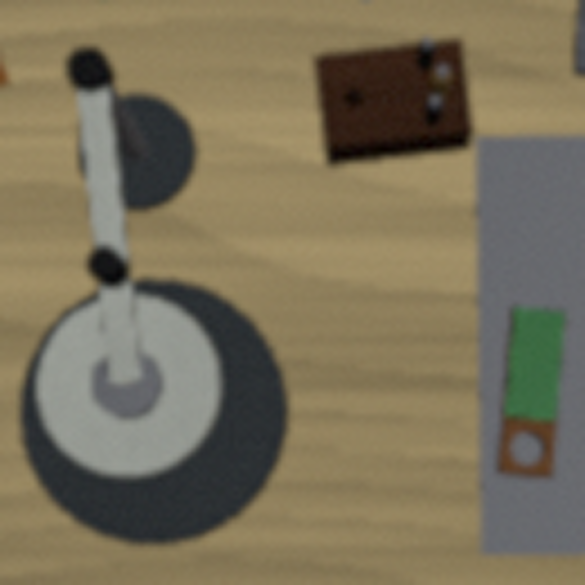

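View pics/b.png

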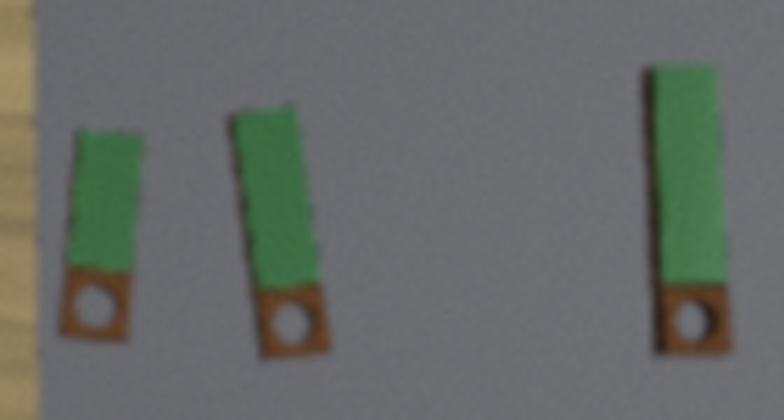

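The three green-glass boards at (353,212), (385,211) and (458,208) have glass lengths of 82, 107 and 130 mm, so they are boards d, c and b. The blue board at (415,120) and the pink one at (430,288) are look-alikes. The block's hole is the dark dot in its left half, near (313,147). The lamp grip is at (259,184). I'll swing the lamp first.

```bash
cat >> h.py <<'E'
def yawpose(p,yaw):
    "pick of yaw / yaw+pi the IK solution with the last joint nearest the middle"
    best=None
    for y in (yaw,yaw+np.pi):
        q=env.inverse_kinematics(p,down(y))
        if q is not None and (best is None or abs(q[5])<abs(best[1][5])): best=(y,q)
    return best
def go(p,yaw):
    b=yawpose(p,yaw); env.set_joints(b[1]); return b[0]
def st(): return np.round(telemetry.read_position(),4),np.round(telemetry.read_wrist_force(),1),round(telemetry.read_opening(),3),round(telemetry.read_t(),1)
H=np.array([.645,.206])
def swing(q0,q1,n,z,r=.13,phi0=None,off=0):
    for q in np.linspace(q0,q1,n+1)[1:]:
        a=phi0-q; p=H+r*np.array([np.cos(a),np.sin(a)])
        env.move_l([*p,z],max_speed=.08,rot=down(a+np.pi/2+off))
E
python3 - <<'E'
from h import *
hd=np.array([.515,.190]); phi=np.arctan2(*(hd-H)[::-1])%(2*np.pi)
p=telemetry.read_position(); env.move_l([p[0],p[1],.56],.25)
# choose yaw so that joint 6 stays in range at both ends
for off in(0,np.pi):
    for q in(0,1.35):
        a=phi-q; pp=H+.13*np.array([np.cos(a),np.sin(a)])
        j=env.inverse_kinematics([*pp,.45],down(a+np.pi/2+off)); print(off,q,None if j is None else np.round(j,2))
s=snap('top','top1.png')
E
```

```text
Traceback (most recent call last):
  File "h.py", line 20, in down
    q=Rotation.from_matrix(R).as_quat(); return np.array([q[3],q[0],q[1],q[2]])
      ~~~~~~~~~~~~~~~~~~~~^^^
  File "scipy/spatial/transform/_rotation.pyx", line 1143, in scipy.spatial.transform._rotation.Rotation.from_matrix
ValueError: Non-positive determinant (left-handed or null coordinate frame) in rotation matrix 0: [[-0.99251101  0.1221552   0.        ]
 [-0.1221552  -0.99251101  0.        ]
 [ 0.          0.         -1.        ]].
```

```bash
sed -i 's/R=np.array(\[\[s,c,0\],\[-c,s,0\]/R=np.array([[-s,c,0],[c,s,0]/' h.py
python3 - <<'E'
from h import *
hd=np.array([.515,.190]); phi=np.arctan2(*(hd-H)[::-1])%(2*np.pi)
R=[]
for off in(0,np.pi):
    js=[]
    for q in(0,.7,1.35):
        a=phi-q; pp=H+.13*np.array([np.cos(a),np.sin(a)])
        js.append(env.inverse_kinematics([*pp,.45],down(a+np.pi/2+off)))
    print(off,[None if j is None else np.round(j,2).tolist() for j in js])
    if all(j is not None for j in js): R.append((max(abs(j[5]) for j in js),off))
off=min(R)[1]
env.set_joints(env.inverse_kinematics([*hd,.56],down(phi+np.pi/2+off)))
env.move_l([*hd,.433],.12,threshold=8); print(off,st())
close_gripper(25); print(st())
s=snap('side','s1.png')
np.save('off.npy',[off,phi])
E
```

```text
0 [[0.26, -0.12, 1.82, -0.0, 1.44, 1.7], [0.39, -0.0, 1.71, -0.0, 1.44, 2.54], None]
3.141592653589793 [[0.26, -0.12, 1.82, -0.0, 1.44, -1.44], [0.39, -0.0, 1.71, -0.0, 1.44, -0.61], [0.42, 0.18, 1.52, -0.0, 1.45, 0.08]]
3.141592653589793 (array([0.5152, 0.1901, 0.4342]), array([ 0.1, -0.3,  0.6]), 1.0, 5.2)
(array([0.515 , 0.1901, 0.4334]), array([-0.5,  0.4,  1.8]), 0.256, 5.8)
```

View pics/s1.png

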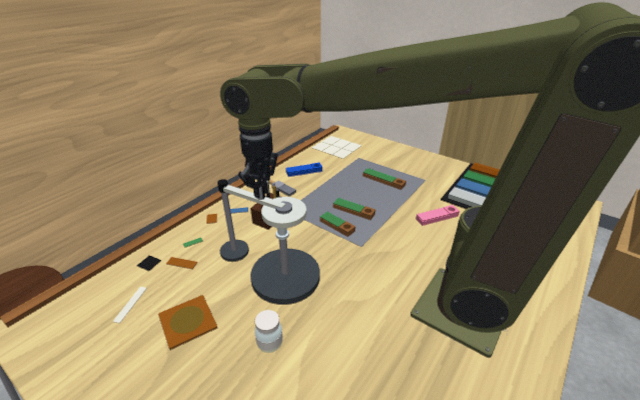

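The gripper holds the lamp grip: the opening of 0.256 is 22 mm, and it shows at about (262,190). Now the swing.

```bash
python3 - <<'E'
from h import *
off,phi=np.load('off.npy')
for i in range(9):
    swing(i*.15,(i+1)*.15,1,.4335,phi0=phi,off=off); print(*st())
let_go()
p=telemetry.read_position(); env.move_l([p[0],p[1],.55],.2)
go([.5,-.1,.5],np.pi/2)
snap('top','t2.png');snap('side','s2.png'); print(*st())
I=np.vstack([cv2.resize(cv2.imread('pics/t2.png')[110:260,150:370],(550,375)),cv2.imread('pics/s2.png')[140:340,0:550]]); cv2.imwrite('pics/c2.png',I)
E
```

```text
[0.5144 0.2099 0.4334] [-5.9 -0.5  2.7] 0.245 6.2
[0.5161 0.2296 0.4334] [-7.6  1.   3.3] 0.248 6.6
[0.5208 0.2486 0.4334] [-9.3  1.6  3.5] 0.248 7.0
[0.5282 0.267  0.4334] [-8.6  2.9  4.3] 0.25 7.4
[0.5383 0.284  0.4334] [-11.1   5.7   3.6] 0.248 7.8
[0.5509 0.2995 0.4334] [-8.9  9.4  2.2] 0.248 8.2
[0.5655 0.3127 0.4334] [-8.9 10.8  2.1] 0.248 8.6
[0.5819 0.3237 0.4334] [-8.8 12.7  1.5] 0.248 9.0
[0.6    0.3321 0.4333] [-5.1 15.   0.6] 0.253 9.4
[ 0.5004 -0.0994  0.5001] [ 0.4 -0.3 -0.3] 0.999 12.5
```

View pics/c2.png

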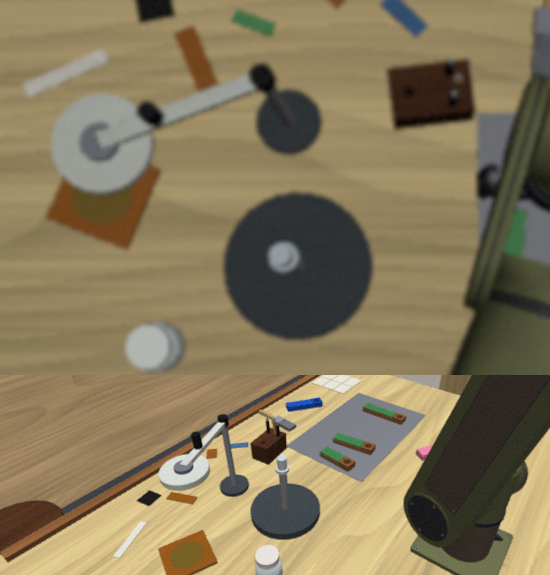

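The lamp is clear, with its arm about 70° round to the left. The base disc and cap knob are now open to view, with the knob at about (263,213) in the top picture. The block hole is at about (313.6,146.8). Next I'll measure the column and draw the cap.

```bash
cat >> h.py <<'E'
def tri(s1,p1,s2,p2):
    A,b=ray(s1,*p1);C,d=ray(s2,*p2); b=b/np.linalg.norm(b); d=d/np.linalg.norm(d)
    t=np.linalg.lstsq(np.c_[b,-d],C-A,rcond=None)[0]; X,Y=A+t[0]*b,C+t[1]*d
    return (X+Y)/2,np.linalg.norm(X-Y)
def blob(s,u0,v0,u1,v1,lo,hi,hsv=False):
    "biggest blob of colour in a window: centre of mass, area, bbox"
    F=cv2.cvtColor(s['frame'],cv2.COLOR_RGB2HSV) if hsv else s['frame']
    m=cv2.inRange(F,lo,hi)[v0:v1,u0:u1]; n,l,q,c=cv2.connectedComponentsWithStats(m); i=1+np.argmax(q[1:,4])
    return c[i]+[u0,v0],q[i,4],q[i,:4]+[u0,v0,0,0],l==i
E
python3 - <<'E'
from h import *
s=snap('top'); d=snap('side')
c,a,b,m=blob(s,230,180,305,252,(0,0,0),(85,85,90))
cn=max(cv2.findContours(m.astype(np.uint8),0,1)[0],key=cv2.contourArea); e=cv2.fitEllipse(cn); print('base',e,a,onz(s,e[0][0]+230,e[0][1]+180,.024).round(4))
c,a,b,m=blob(s,255,203,275,225,(115,115,115),(255,255,255)); print('knob top',c,a,b,onz(s,*c,.204).round(4))
print('block hole',onz(s,313.6,146.8,.066).round(4), 'block', [onz(s,u,v,.066).round(3)[:2] for u,v in ((305.7,137),(337.7,134.5))])
x0=np.r_[onz(s,*c,.204)[:2],.204]; print('knob proj side',proj(d,x0))
F=cv2.cvtColor(d['frame'],cv2.COLOR_RGB2BGR); F=cv2.resize(F[215:275,255:315],(600,600),interpolation=cv2.INTER_CUBIC)
T=cv2.cvtColor(s['frame'],cv2.COLOR_RGB2BGR); G=cv2.resize(T[130:160,300:340],(200,150),interpolation=cv2.INTER_CUBIC); K=cv2.resize(T[200:225,250:275],(200,200),interpolation=cv2.INTER_CUBIC)
O=np.zeros((600,800,3),np.uint8);O[:,:600]=F;O[:150,600:]=G;O[160:360,600:]=K;cv2.imwrite('pics/c3.png',O)
E
```

```text
base ((38.70586013793945, 36.21036148071289), (57.33582305908203, 57.97343826293945), 70.1636962890625) 2564 [0.446  0.1945 0.024 ]
knob top [262.83695652 211.9673913 ] 92 [258 207  11  11] [0.4458 0.1906 0.204 ]
block hole [0.672  0.0425 0.066 ] block [array([0.705, 0.069]), array([ 0.713, -0.038])]
knob proj side (np.float64(283.1040815652216), np.float64(222.01468885767414))
```

View pics/c3.png

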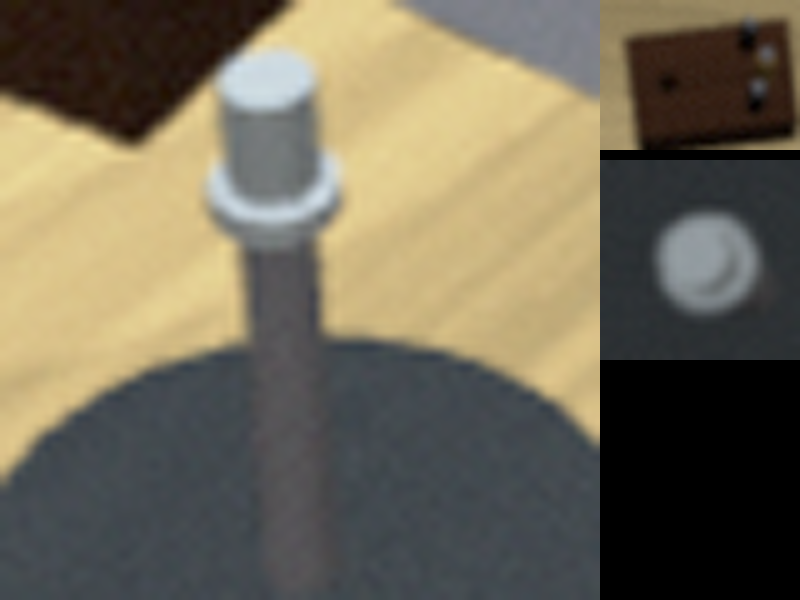

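The side crop shows the knob top at (281.7,223), which agrees to about 3 mm with the point cast from the top view. The column is at about (0.446,0.193). I'll take the cap now.

```bash
python3 - <<'E'
from h import *
C=[.446,.193]
s=snap('top');d=snap('side')
print('flange',onz(s,263.2,212.5,.17).round(4),'side knob',onz(d,281.3,222.8,.204).round(4), 'tri',tri(s,(261.9,211.9),d,(281.3,222.8)))
y=go([*C,.46],0); env.move_l([*C,.347],.1,threshold=8); print(st())
close_gripper(60); print(st())
env.move_l([*C,.362],.03); print(st())
env.move_l([*C,.46],.1); print(st(),np.degrees(y))
s=snap('top','t4.png'); d=snap('side','s4.png')
u,v=map(int,proj(d,[*C,.27])); F=cv2.imread('pics/s4.png')[max(v-30,0):v+70,u-50:u+50]; cv2.imwrite('pics/c4.png',cv2.resize(F,(600,600),interpolation=2)); print(u,v)
E
```

```text
flange [0.4469 0.194  0.17  ] side knob [0.4474 0.1959 0.204 ] tri (array([0.44710373, 0.19434095, 0.20293728]), np.float64(0.0026195581532157067))
(array([0.4463, 0.1931, 0.348 ]), array([-0.2, -0.3,  0.5]), 0.999, 15.1)
(array([0.4462, 0.193 , 0.3474]), array([1. , 0.1, 1.1]), 0.284, 15.7)
(array([0.4459, 0.193 , 0.3621]), array([ 1.4, -0.3, -0.1]), 0.282, 16.4)
(array([0.4458, 0.193 , 0.4589]), array([ 0.1,  0.8, -1.5]), 0.282, 17.5) 0.0
280 201
```

View pics/c4.png

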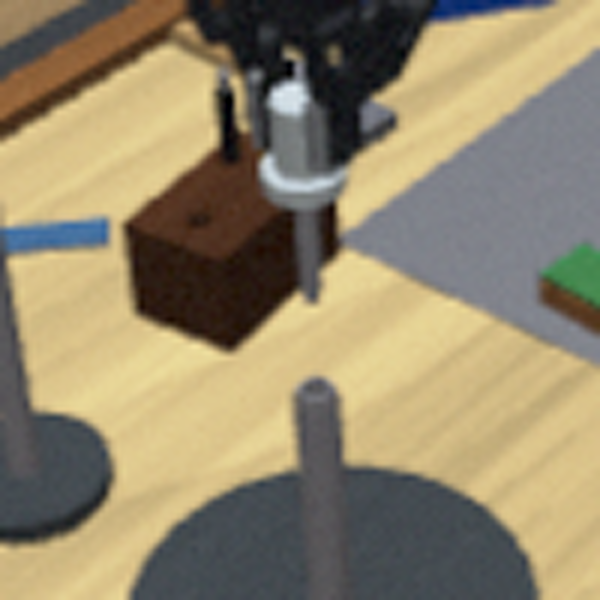

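The cap is out and held upright. In the side view the column mouth is at about (282.5,235.2) and the block hole at about (263.2,206.7). I'll cast both points and park the cap.

```bash
python3 - <<'E'
from h import *
d=snap('side')
print('mouth side',onz(d,282.5,235.2,.160).round(4)); h=onz(d,263.2,206.7,.066); print('hole side',h.round(4))
B=np.array([(0.672+h[0])/2,(.0425+h[1])/2-.001]); print(B)
p=telemetry.read_position()
env.move_l([.56,.12,.46],.25)
env.move_l([*B,.37],.25)          # cap tip about 25 mm above the block
# home z: column TCP .3474 at mouth .160 -> block .066 -> .2534
print(env.move_l([*B,.30],.05,threshold=6),st())
print(env.move_l([*B,.2545],.04,threshold=8),st())
E
```

```text
mouth side [0.4483 0.194  0.16  ]
hole side [0.6761 0.0418 0.066 ]
[0.67406356 0.04115738]
False (array([0.6742, 0.0411, 0.3006]), array([ 0.4,  0.6, -0.4]), 0.285, 20.7)
False (array([0.6742, 0.0411, 0.255 ]), array([-0.1, -0. , -0.5]), 0.288, 22.0)
```

```bash
python3 - <<'E'
from h import *
p=telemetry.read_position(); print(env.move_l([p[0],p[1],.2515],.02,threshold=4),st())
let_go(); env.move_l([p[0],p[1],.45],.2)
go([.40,.30,.5],0)
s=snap('top','t5.png'); d=snap('side','s5.png'); print(*st())
for b in boards(s): 
    if .3<b[2][0]<.7: print(*b)
I=np.vstack([cv2.resize(cv2.imread('pics/t5.png')[120:260,250:530],(560,280)),cv2.imread('pics/s5.png')[150:330,100:660][:, :540].repeat(1,0)[:, :540]]) if 0 else None
T=cv2.resize(cv2.imread('pics/t5.png')[120:310,235:500],(795,570),interpolation=2); cv2.imwrite('pics/c5.png',T)
E
```

```text
True (array([0.6747, 0.0412, 0.2539]), array([-0.5,  0.6,  4.1]), 0.289, 22.2)
[0.4009 0.2996 0.4996] [ 0.5  0.4 -0.2] 1.0 25.4
388.9 211.7 [ 0.4587 -0.2085] [0.0396 0.1073] -173.4
353.3 205.5 [ 0.4803 -0.0894] [0.0823 0.0381] -6.0
457.4 201.0 [ 0.4936 -0.4395] [0.041  0.1298] 179.9
```

View pics/c5.png

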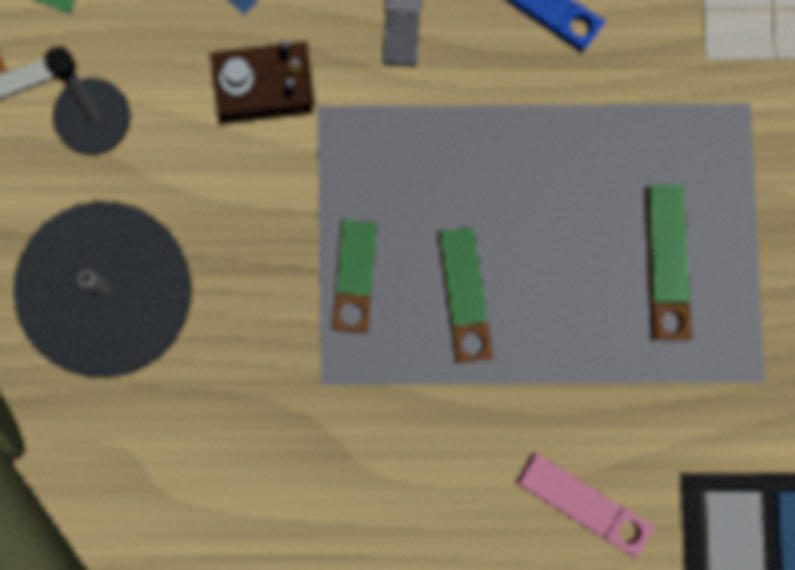

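Board c has been knocked, and its new centre is (388.9,211.7). The cap stands upright in the block at about (314,145). There are no further green boards, so the set is b, c and d. I'll pick board b first.

```bash
cat >> h.py <<'E'
GC={'b':.089,'c':.0765,'d':.064}     # hole to glass centre
def pick(k,gc,yaw,zg=.021,at=.072):
    x=np.array([np.cos(yaw),np.sin(yaw)]); g=np.array(gc)-(GC[k]-at)*x
    y=go([*g,.33],yaw+np.pi/2); env.move_l([*g,.155+zg],.12,threshold=8); print('down',st())
    close_gripper(60); print('grip',st())
    env.move_l([*g,.155+zg+.02],.05); env.move_l([*g,.40],.2); print('up',st())
E
python3 - <<'E'
from h import *
s=snap('top'); print('mouth top',onz(s,264.0,212.7,.16).round(4))
gc=np.array([.4936,-.4395]); hole=onz(s,458.7,226.5,.024)[:2]; e=gc-hole; yaw=np.arctan2(e[1],e[0]); print(hole,np.linalg.norm(e),np.degrees(yaw))
for k,u,v in(('c',387.0+5,234),):print(k,onz(s,235+470/3-.3,120+343/3-.3,.024).round(4))
print('d',onz(s,352,224.3,.024).round(4))
pick('b',gc,yaw)
E
```

```text
mouth top [0.4471 0.1929 0.16  ]
[ 0.40758612 -0.44044645] 0.08601909048936583 0.630427846759215
c [ 0.3839 -0.2149  0.024 ]
d [ 0.4172 -0.0841  0.024 ]
down (array([ 0.477 , -0.4401,  0.1772]), array([-0.3,  0.2, -0.7]), 1.003, 29.6)
grip (array([ 0.4769, -0.44  ,  0.1768]), array([0.6, 0.3, 3.1]), 0.455, 30.1)
up (array([ 0.4763, -0.4394,  0.3979]), array([-0.1, -0.7, -1.9]), 0.452, 31.8)
```

```bash
cat >> h.py <<'E'
TH=np.radians(-30); C=np.array([.4473,.1935])
def branch(byaw):
    "board direction -> jaw yaw now held (keeps the half turn of the present grasp)"
    q=telemetry.read_tcp_rot(); y=Rotation.from_quat(np.r_[q[1:],q[0]]).as_matrix()[:2,1]; a=np.arctan2(y[1],y[0])
    return np.pi*round((a-byaw-np.pi/2)/np.pi)+np.pi/2
def over(byaw,dist,under,c=None):
    "carry the held board so that its hole is over the column, underside at height under (TCP-.1768)"
    b=branch(byaw); X=np.array([np.cos(TH),np.sin(TH)]); p=(C if c is None else c)+dist*X
    env.move_l([*telemetry.read_position()[:2],.1768+under+.05],.2)
    j=env.inverse_kinematics([*p,.1768+under+.05],down(TH+b)); env.set_joints(j)
    env.move_l([*p,.1768+under],.1); return p
E
python3 - <<'E'
from h import *
print(np.degrees(branch(.011)),np.round(telemetry.read_joint_positions(),2))
p=over(.011,.071,.19); print(st(),np.round(telemetry.read_joint_positions(),2))
s=snap('top','t6.png');d=snap('side','s6.png')
u,v=map(int,proj(s,[*C,.2]));U,V=map(int,proj(d,[*C,.19])); print(u,v,U,V)
O=np.hstack([cv2.resize(cv2.imread('pics/t6.png')[v-20:v+20,u-20:u+20],(390,390),interpolation=2),cv2.resize(cv2.imread('pics/s6.png')[V-25:V+25,U-25:U+25],(390,390),interpolation=2)]); cv2.imwrite('pics/c6.png',O)
E
```

```text
-90.0 [-0.83  0.12  1.66 -0.    1.36  0.73]
(array([0.509 , 0.1579, 0.367 ]), array([ 0.8, -0.1, -2. ]), 0.452, 34.9) [ 0.2  -0.11  1.95 -0.    1.3   2.29]
262 211 282 226
```

View pics/c6.png

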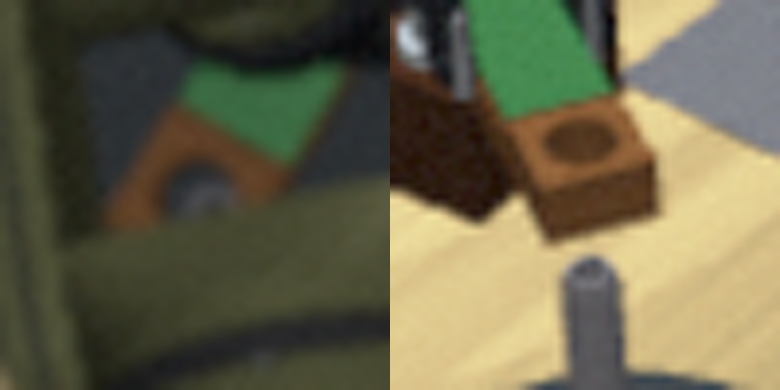

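The side crop shows the hole in board b's top face at (281.2,218.6) and the column mouth below it at (282.2,235). The column can also be seen through the hole from above. I'll cast both points, correct and lower.

```bash
python3 - <<'E'
from h import *
d=snap('side'); z=telemetry.read_position()[2]-.1768+.024
h=onz(d,281.2,218.6,z); m=onz(d,282.2,235.0,.16); print('hole',h.round(4),'mouth',m.round(4),'delta',(m-h)[:2].round(4))
E
```

```text
hole [0.4493 0.1931 0.2152] mouth [0.4495 0.1938 0.16  ] delta [0.0002 0.0007]
```

```bash
cat >> h.py <<'E'
def lower(to,thr=10):
    p=telemetry.read_position().copy(); z=p[2]-.1768
    while z>to+1e-4:
        z=max(to,z-.02); hit=env.move_l([p[0],p[1],.1768+z],.04,threshold=thr)
        print(round(z,4),hit,*st(),np.round(telemetry.read_moment(),2))
        if hit: return False
    return True
E
python3 - <<'E'
from h import *
lower(.026)
E
```

```text
0.1712 False [0.5091 0.158  0.3477] [-0.5 -0.5 -2.8] 0.453 35.6 [-0.01  0.01  0.08]
0.1512 False [0.5091 0.1581 0.3277] [ 0.   1.1 -2.6] 0.451 36.3 [ 0.06  0.06 -0.05]
0.1312 False [0.5089 0.1581 0.3074] [ 0.1  2.8 -3.7] 0.454 36.9 [ 0.43  0.1  -0.16]
0.1112 False [0.5089 0.158  0.2873] [-1.5  4.  -4.3] 0.455 37.6 [ 0.58  0.03 -0.17]
0.0912 False [0.509  0.1581 0.2676] [-2.1  5.4 -2.2] 0.459 38.2 [ 0.7   0.29 -0.2 ]
0.0712 False [0.509  0.158  0.2478] [-1.2  5.3 -2.1] 0.454 38.9 [ 0.72  0.39 -0.17]
0.0512 False [0.509  0.158  0.2279] [-2.1  5.4 -1.8] 0.451 39.5 [ 0.79  0.4  -0.15]
0.0312 False [0.509  0.1581 0.2081] [-2.9  4.7 -1.1] 0.457 40.2 [ 0.75  0.46 -0.18]
0.026 False [0.5091 0.1581 0.2029] [-1.9  4.8 -1.8] 0.457 40.5 [ 0.74  0.39 -0.22]
```

```bash
sed -i 's/C=np.array(\[.4473,.1935\])/C=np.array([.4471,.1942])/' h.py; python3 - <<'E'
from h import *
p=telemetry.read_position().copy(); print(env.move_l([p[0],p[1],.2000],.02,threshold=6),*st())
let_go(); p=telemetry.read_position().copy(); env.move_l([p[0],p[1],.40],.2); print(*st())
go([.40,.30,.5],0)
s=snap('top','t7.png')
for b in boards(s): print(*b)
hc=blob(s,375,220,400,245,(0,0,0),(255,255,255))
T=cv2.resize(cv2.imread('pics/t7.png')[170:260,235:405],(765,405),interpolation=2); cv2.imwrite('pics/c7.png',T)
E
```

```text
True [0.5092 0.1583 0.2008] [ 0.  -0.9  4.3] 0.454 40.7
[0.5072 0.1586 0.3983] [ 1.6 -0.5 -1.5] 1.002 42.4
182.5 389.0 [-0.108  0.468] [0.0373 0.0566] -133.3
529.0 314.9 [ 0.1183 -0.6579] [0.0717 0.2083] -179.5
388.9 211.7 [ 0.4587 -0.2085] [0.0396 0.1073] -173.4
353.3 205.5 [ 0.4804 -0.0896] [0.0827 0.0383] -5.5
281.5 192.1 [0.5276 0.1518] [0.1338 0.0452] -29.4
250.9 118.7 [0.7821 0.2576] [0.0184 0.0581] -111.3
```

View pics/c7.png

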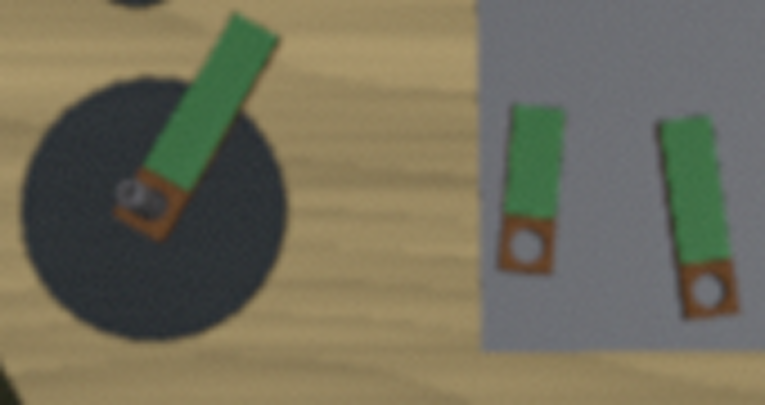

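Board b is down round the column, pointing along −30°. Board c comes next, with its centre at (388.9,211.7) as before.

```bash
cat > put.py <<'E'
from h import *
import sys
k=sys.argv[1]; gc=np.array([float(sys.argv[2]),float(sys.argv[3])]); yaw=np.radians(float(sys.argv[4]))
pick(k,gc,yaw); over(yaw,.071,.19); print(st())
d=snap('side','side_%s.png'%k); U,V=map(int,proj(d,[*C,.19])); cv2.imwrite('pics/c_%s.png'%k,cv2.resize(cv2.imread('pics/side_%s.png'%k)[V-25:V+25,U-25:U+25],(400,400),interpolation=2)); print(U,V)
E
python3 put.py c .4587 -.2085 6.5
```

```text
down (array([ 0.4547, -0.2093,  0.1769]), array([ 0.1, -0. , -0.8]), 0.998, 47.4)
grip (array([ 0.4546, -0.2093,  0.1767]), array([0.7, 0.4, 3. ]), 0.456, 47.9)
up (array([ 0.4539, -0.2088,  0.3982]), array([-0.6, -0.4, -2.7]), 0.454, 49.6)
(array([0.5088, 0.1586, 0.367 ]), array([ 0.9, -0. , -1.5]), 0.451, 51.9)
282 226
```

View pics/c_c.png

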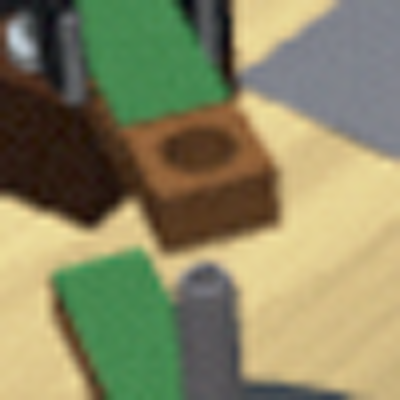

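Board c's hole is at (281.2,219.1), over the mouth at (282.5,234.7), with the offset about the same as for b. I'll lower it.

```bash
cat > drop.py <<'E'
from h import *
import sys
t=float(sys.argv[1])
if lower(t+.003):
    p=telemetry.read_position().copy(); print(env.move_l([p[0],p[1],.1768+t-.001],.02,threshold=6),*st())
    let_go(); p=telemetry.read_position().copy(); env.move_l([p[0],p[1],.40],.2); print(*st())
    go([.40,.30,.5],0); s=snap('top','after.png')
    for b in boards(s):
        if .3<b[2][0]<.7: print(*b)
E
python3 drop.py .048
```

```text
0.1708 False [0.5089 0.1587 0.3474] [ 0.1  0.1 -2.2] 0.455 52.5 [ 0.02 -0.01 -0.02]
0.1508 False [0.5089 0.1586 0.3275] [ 0.3 -0.1 -2.6] 0.45 53.2 [-0.1  -0.05 -0.05]
0.1308 False [0.5089 0.1586 0.3074] [-0.1  0.4 -2.3] 0.453 53.8 [-0.04 -0.02 -0.  ]
0.1108 False [0.5089 0.1586 0.2874] [-1.  -1.1 -2.9] 0.453 54.5 [-0.01  0.01  0.02]
0.0908 False [0.5089 0.1586 0.2674] [ 0.9 -0.3 -2.4] 0.455 55.1 [-0.04 -0.03 -0.05]
0.0708 False [0.5089 0.1587 0.2474] [-0.9 -0.4 -2.1] 0.453 55.8 [ 0.01 -0.02 -0.01]
0.051 False [0.5088 0.1587 0.2276] [ 1.   0.4 -1.5] 0.456 56.4 [ 0.02 -0.02  0.  ]
True [0.5093 0.1587 0.2247] [ 0.8 -0.1  4.8] 0.454 56.7
[0.5079 0.1584 0.3983] [-1.   0.2  0.2] 1.001 58.2
353.3 205.3 [ 0.481  -0.0896] [0.0816 0.0383] -5.5
280.5 191.5 [0.5295 0.1551] [0.1345 0.0456] -30.6
```

```bash
python3 put.py d .4804 -.0896 -5.6 && python3 drop.py .072
```

```text
down (array([ 0.4889, -0.0905,  0.1769]), array([ 0.3, -0.1,  0.2]), 1.008, 62.9)
grip (array([ 0.4887, -0.0905,  0.1766]), array([0.3, 0.4, 2.4]), 0.454, 63.4)
up (array([ 0.488 , -0.0903,  0.3982]), array([ 0.8, -1.1, -2.3]), 0.453, 65.1)
(array([0.5088, 0.1584, 0.367 ]), array([ 0.5,  0.3, -1.4]), 0.453, 67.0)
282 226
0.1708 False [0.5089 0.1586 0.3474] [-0.   0.3 -2.6] 0.452 67.7 [-0.05 -0.07  0.02]
0.1508 False [0.5089 0.1586 0.3274] [-1.1 -0.7 -2.4] 0.453 68.3 [ 0.01 -0.02 -0.01]
0.1308 False [0.5089 0.1586 0.3074] [ 0.2 -0.5 -1.1] 0.452 69.0 [ 0.   -0.08  0.02]
0.1108 False [0.5089 0.1586 0.2874] [-0.2 -0.3 -0.8] 0.455 69.6 [ 0.   -0.01 -0.03]
0.0908 False [0.5089 0.1586 0.2674] [ 0.3 -0.4 -1.4] 0.448 70.3 [-0.01 -0.06 -0.02]
0.075 False [0.5088 0.1586 0.2515] [-0.2 -0.6 -2.2] 0.453 70.8 [-0.01 -0.01 -0.07]
True [0.5092 0.1586 0.2486] [0.8 0.6 3.1] 0.454 71.1
[0.5079 0.1583 0.3983] [ 0.4 -0.4  1.2] 0.999 72.5
279.9 191.0 [0.5313 0.157 ] [0.1348 0.0469] -32.8
```

```bash
python3 - <<'E'
from h import *
d=snap('side','s8.png'); F=cv2.imread('pics/s8.png')
a=cv2.resize(F[200:310,235:345],(600,600),interpolation=2)
T=cv2.imread('pics/after.png'); u=cv2.resize(T[130:160,300:335],(200,171),interpolation=2); O=np.zeros((600,800,3),np.uint8); O[:,:600]=a;O[:171,600:]=u
O[200:400,600:]=cv2.resize(T[170:240,245:315],(200,200),interpolation=2); cv2.imwrite('pics/c8.png',O)
E
```

```text
(no output)
```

View pics/c8.png

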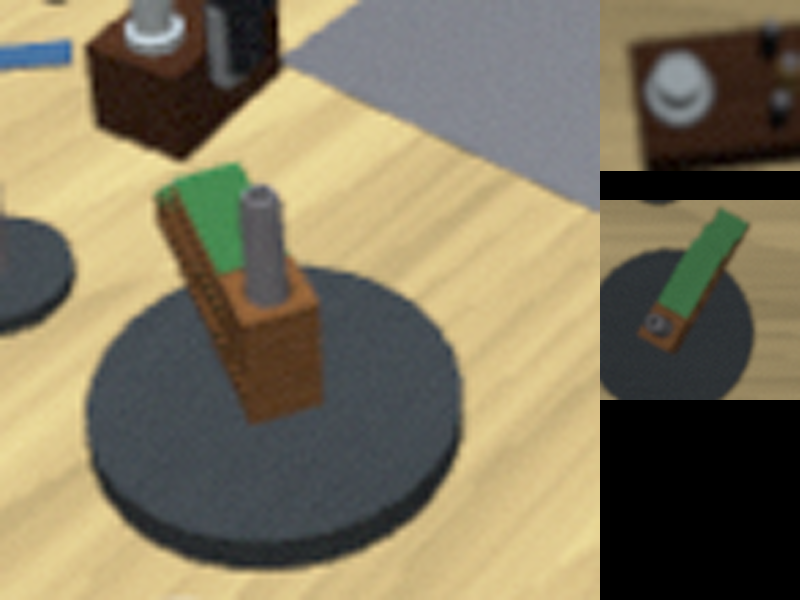

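The three boards lie flat in a neat stack round the column. The cap stands parked in the block at about (314,146). Now the cap goes home.

```bash
python3 - <<'E'
from h import *
B=[.6742,.0411]
y=go([*B,.40],0); env.move_l([*B,.2535],.1,threshold=8); print(*st())
close_gripper(60); print(*st())
env.move_l([*B,.275],.04); env.move_l([*B,.47],.15)
P=[.4466,.1937]
env.move_l([.56,.12,.47],.2); env.move_l([*P,.47],.2); env.move_l([*P,.43],.1); print(*st())
# tip at about .180; lower
for z in (.415,.40,.385,.37,.3545,.346):
    hit=env.move_l([*P,z],.03,threshold=7); print(z,hit,*st())
    if hit: break
E
```

```text
[0.6745 0.0411 0.2545] [ 0.2 -0.  -0.4] 1.004 77.2
[0.6744 0.0411 0.2539] [0.5 0.4 1.1] 0.287 77.8
[0.4468 0.1935 0.4296] [ 0.7 -0.7 -1. ] 0.287 82.2
0.415 False [0.4466 0.1937 0.415 ] [-0.4  0.8 -1. ] 0.286 82.8
0.4 False [0.4466 0.1936 0.3998] [ 1.1 -1.  -2.1] 0.285 83.5
0.385 False [0.4466 0.1936 0.3847] [ 2. -1. -3.] 0.284 84.1
0.37 False [0.4466 0.1936 0.3695] [ 2.9 -0.5 -2.6] 0.287 84.8
0.3545 False [0.4466 0.1936 0.3539] [ 4.7 -1.  -4. ] 0.287 85.4
0.346 True [0.4468 0.1937 0.3474] [-0.8  0.   3.3] 0.287 85.7
```

```bash
python3 - <<'E'
from h import *
let_go(); p=telemetry.read_position().copy(); env.move_l([p[0],p[1],.52],.2)
off,phi=np.load('off.npy'); phc=np.arctan2(*(C-H)[::-1])%(2*np.pi); q0=1.35-(phi-phc); print(np.degrees([phi,phc]),q0)
a=phc-q0; h=H+.13*np.array([np.cos(a),np.sin(a)])
env.move_l([.45,.25,.56],.2)
env.set_joints(env.inverse_kinematics([*h,.56],down(a+np.pi/2+off)))
env.move_l([*h,.434],.12,threshold=8); print(*st()); close_gripper(25); print(*st())
for q in np.linspace(q0,0,10)[1:]:
    a=phc-q; env.move_l([*(H+.13*np.array([np.cos(a),np.sin(a)])),.434],.08,rot=down(a+np.pi/2+off)); print(round(q,2),*st())
let_go(); p=telemetry.read_position().copy(); env.move_l([p[0],p[1],.56],.2)
go([.5,-.25,.5],np.pi/2); print(*st())
snap('top','t9.png');snap('side','s9.png')
I=np.hstack([cv2.resize(cv2.imread('pics/t9.png')[125:255,160:340],(400,289)),cv2.resize(cv2.imread('pics/s9.png')[160:350,150:400],(400,304))[:289]]); cv2.imwrite('pics/c9.png',I)
E
```

```text
[187.01650174 183.41228234] 1.2870945044720954
[0.6014 0.3285 0.4355] [-0.1  0.5  0.6] 0.999 89.8
[0.6013 0.3284 0.4342] [-0.4 -0.1 -0.4] 0.25 90.4
1.14 [0.5844 0.3206 0.4342] [ 0.8 -3.3  0.5] 0.245 90.8
1.0 [0.5691 0.3106 0.4342] [ 3.1 -4.1  1.6] 0.246 91.2
0.86 [0.5552 0.2984 0.4342] [ 4.4 -4.2  0.4] 0.244 91.5
0.72 [0.5432 0.2844 0.4342] [ 7.1 -5.6 -1.1] 0.246 91.9
0.57 [0.5333 0.2688 0.4342] [ 9.9 -5.2 -1.6] 0.25 92.3
0.43 [0.5258 0.252  0.4342] [12.4 -4.2 -3.4] 0.25 92.7
0.29 [0.5207 0.2344 0.4342] [14.8 -4.4 -3.4] 0.251 93.1
0.14 [0.518  0.2164 0.4343] [16.1 -1.4 -5.1] 0.246 93.5
0.0 [0.5179 0.1982 0.4343] [17.8  0.5 -7. ] 0.247 93.8
[ 0.5001 -0.2497  0.4998] [0.3 0.4 0.2] 0.996 97.3
```

View pics/c9.png

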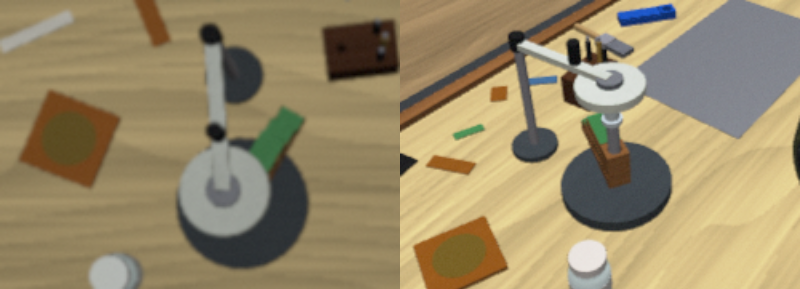

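```bash
python3 - <<'E'
from h import *
s=snap('top'); h=onz(s,260.6,211.1,.245); H2=onz(s,254.6,140.3,.258); print(h,H2,C)
v=h-H2; w=C-H2[:2]; print('q',np.arctan2(w[1],w[0])%6.283-np.arctan2(v[1],v[0])%6.283)
I=cv2.imread('pics/s9.png')[215:300,240:325]; cv2.imwrite('pics/c10.png',cv2.resize(I,(500,500),interpolation=2))
E
```

```text
[0.44492332 0.19159268 0.245     ] [0.64551662 0.20846129 0.258     ] [0.4471 0.1942]
q -0.01214407896700509
```

View pics/c10.png

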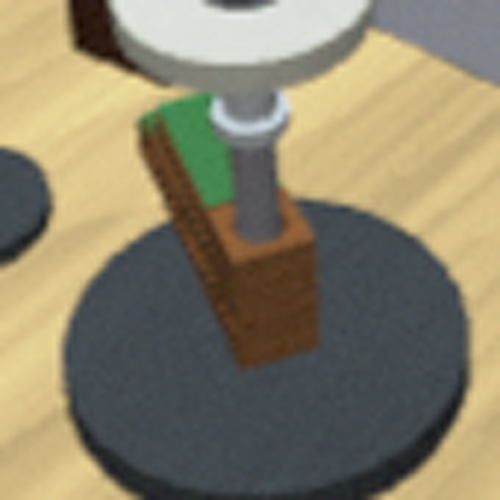

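The lamp angle is about −0.01 rad, the cap flange sits on the column mouth, the stack is level and the robot is clear. I'm handing in.

```bash
python3 -c "
from h import *
env.close_job(); print(telemetry.read_t())"
```

```text
the job is handed in; nothing more can be done
the job is handed in; nothing more can be done
```

The job is done and was handed in at about 97 s on the robot's clock; the interface gives no verdict.

- **What I did:** I swung the lamp about 1.3 rad to the left and parked the cap in the block's empty hole. Then I lowered boards b, c and d (175, 150 and 125 mm) over the column, each until it touched the base or the board below. No board a was on the bench. The cap then went back in, and the lamp went back over the column.
- **Knocked board:** board c was knocked a few centimetres while I was parking the cap, so I measured it again before picking it.
- **Last checks:**
  - The three boards look flat and aligned round the column.
  - The cap's flange looks fully down on the mouth; it touched at the same height at which I first gripped it.
  - The lamp measured about −0.01 rad.
  - The jar and glass panel look unmoved; I checked them and the brush only by eye.
- **Disagreements:** the two cameras differed by 2–4 mm on the column's position. Board b rubbed the column sideways with about 5 N, so I shifted my column position by about 0.7 mm, and boards c and d then went down freely. No check failed.

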